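# Dry a bisque house: load the drawer, set the selector, start

## Task

Stand the little gabled pottery house upright in the drying cabinet's open drawer without dropping it, and gently push the drawer fully home. Then turn the selector on top of the cabinet to the three-dot mark, and last of all press the round start button fully in and let it come back out. Leave the other pottery, jars and the tumbler where they stand.

Things in the scene. Friction and masses are not known exactly. Their poses are not given: they have to be found in the camera images.
- house: Loose house model, unglazed off-white pottery, 80 mm long (its x, along the ridge), 56 mm wide (its y), 0.25 kg. Walls 60 mm high, then a gabled roof, no overhang on the long sides; ridge 86 mm above the underside. Origin: centre of its underside, z up. Grasp across the 56 mm on the walls. Stands on the table, any yaw, at one of three places shared with rabbit and jug.
- cabinet: Fixed white drying cabinet, 280 mm deep (its x), 300 mm wide (its y), 170 mm high; front faces its own -x. Origin: centre of its underside, z up. Yaw about -1.57 (front to the robot's left, +y), within 0.17. On its flat top: the selector, and the start button at its own (-60, 95) mm. The drawer's opening reaches up to 158 mm.
- drawer (a joint): The cabinet's only drawer: 0 = fully home, grows to 0.20 m as it slides out along the cabinet's -x. Starts 0.15 to 0.19 m out. Takes about 1.5 N and some damping to slide, with no spring or catch.
- drawer_floor (a point): Centre of the drawer's inner floor, 22 mm above the table; moves with the drawer, axes as the cabinet's. Inside 228 mm (x) by 252 mm (y); walls 6 mm thick, 44 mm above the floor. Front panel from x = -120 to -135 mm, 141 mm above the floor. With the drawer out by d, the tray from x = -114 mm to x = -120 mm + d is open above; the rest is under the cabinet's top.
- drawer_handle (a point): Middle of the drawer's steel bar handle: a round horizontal bar about 10 mm thick, 120 mm long along the cabinet's y, 35 mm out from the front panel's face, 135 mm above the table. It moves with the drawer (axes as the cabinet's). The drawer can be pushed home on the bar or on the panel.
- selector (a joint): Angle of the selector, growing clockwise seen from above, limits +-1.3 rad. At 0 the nose points along the cabinet's -x. Detents: one dot at -1.2, two dots -0.4, three dots +0.4, four dots +1.2 rad. Left alone it snaps into the nearest one (tips over at about -0.8, 0 and 0.8); takes up to 0.2 N m. Starts at one or two dots.
- selector_axis (a point): On the selector's vertical axis, 25 mm above the cabinet's top, at the cabinet's (30, -35) mm; turns with the knob, nose to its -x. Black pointer knob: flat hub, radius 28 mm, 11 mm high, with an upright bar 16 mm thick from 41 mm before the axis (9 mm thick on to the nose at 50 mm) to 25 mm behind it, top at 43 mm, white line towards the nose. Rows of 1 to 4 black dots mark the positions.
- selector_nose (a point): Point in the selector's bar near the nose, 45 mm from the axis, 25 mm above the cabinet's top; it turns with the knob.
- start (a joint): Travel of the start button, 0 = out, 0.006 m = fully in; grows as it is pressed straight down; its spring pushes back with 5 N fully in.
- start_top (a point): Centre of the top of the start button, a round steel push button of radius 16 mm in a grey collar on the cabinet's top; z is its height above the table.
- rabbit: Loose off-white pottery rabbit, 68 mm across, 124 mm high with two ears. Origin: centre of its underside, z up. A bystander.
- jug: Loose off-white pottery mug, 72 mm across plus a handle at its +y, 85 mm high. Origin: centre of its underside, z up. A bystander.
- jar_a: Loose paint jar with a brass lid, 64 mm across, 75 mm high, on the far side beyond the drawer. Origin: centre of its underside, z up. A bystander.
- jar_b: Loose paint jar with a brass lid, 60 mm across, 70 mm high, on the right behind the cabinet. Origin: centre of its underside, z up. A bystander.
- tumbler: Loose tall blue-grey tumbler with a black cap, 72 mm across, 160 mm high, at the far left. Origin: centre of its underside, z up. A bystander.
Not all that is in view belongs to the job. Leave any pink look-alike of the house alone.

How it is judged:
By the outcome, as a careful person would: the job done as asked, in the order asked, and still so for the second after the job is handed in, with the robot touching nothing.
It also fails if it takes over 69 s, if anything falls off the work surface, if the arm or the gripper's body presses on something with over 40 N, if the wrist force passes 120 N, or if a joint passes its speed limit or range.

## Robot

A 6-joint arm with a two-finger parallel gripper is mounted at the origin on the work surface. World frame = base frame: x ahead of the robot, y to its left, z up, the work surface at z = 0. Lengths are in m, angles in rad, forces in N, time in s.
With the tool pointing down it reaches from about 0.35 to 0.775 m from the base axis. Payload 5.5 kg.
Tool frame: the origin (TCP) lies at the very end of the fingers, on their centre line; the grasp point (between the pads) lies 19 mm behind it; z points along the fingers, y is the direction in which the jaws open and shut (so a half turn about z gives the same grasp; the last joint's range is limited). The gripper opens to 85 mm and grips with 20 to 120 N. Pads are 22 mm wide; open, the fingers measure 114 mm over their backs; the gripper's body (76 mm by 85 mm) begins 54 mm behind the grasp point. The pads swing forward as they close: fully open they stand 13 mm farther back than shut.
Start: joints at [0.983, 0.313, 0.046, 1.304, 0, 1.431], TCP at [0.249, 0.518, 0.231] pointing down, gripper open.
Joint ranges: [-2.76, 2.76], [-0.86, 1.69], [-1.03, 1.26], [-2.2, 2.34], [-1.47, 1.5], [-3.14, 3.14]. Speed limits (rad/s): [2.57, 2.57, 3.14, 3.14, 3.14, 3.14].

## Interface

Orientations are given as [roll, pitch, yaw] about the fixed x, y, z axes, in that order (R = Rz(yaw) Ry(pitch) Rx(roll)).
In Python, from cell import observe, read_camera, calibration, hand_in gives the robot as it stands.
- The arm moves only by the tool arm_command, never from a script. Its argument "plan" is a list of rows, each a list of 4 numbers: the shift along the tool's x, y, z in cm, then the turn about the tool's z in rad. In form: [[x, y, z, roll], ...]. A call has exactly 5 rows; each row shifts and turns the commanded pose from where the row before left it, along the tool's axes as they then stand; what a row does not reach is not made up. A row lasts 1/10 s, in which the tool goes at most 50 mm and 8.59 degrees, less where a joint would pass 70% of its speed; a pose out of reach is approached as far as the arm can. A call is refused whole if a number of a shift passes 5 or a number of a turn 0.15, either way. A call with a gripper value outside its range is refused whole. "jaw" is the closure, from 0 (fully open) to 1 (shut), set as the call begins (left out, the last holds). The fingers move at their own pace and stop on an object; "force" is the grip in N (left out, the last holds). Time passes only in rows, so rows that do not move let the fingers close, or fill a call up. It gives the time, the measured TCP pose, the force and the opening at its end, in the units of the state.
- observe(): the state, without advancing time (a new reading comes with each control period).
- read_camera(name): name is "side" or "top" or "wrist"; returns the picture (384x512x3 uint8, blue, green, red); there is no depth.
- calibration(name): a dict with "camera_matrix" (3x3 intrinsics, pixels), "eye" and "orientation" of the camera in the world. Camera axes: x right, y down, z forward; pixel columns grow to the right and rows downward; lengths in m; the calibration is good to about 2 mm. A picture is of the moment at which its call begins: read the wrist's pose just before it. calibration takes no time and is no camera call; for the wrist camera it gives the pose at the moment of the call.
- hand_in(): hands the job in, once; it reports no verdict.
The state is a dict: "time_s": time; "joint_pos": joint angles; "joint_vel": joint speeds; "joint_torque": joint torques, N m; "ee_pos": TCP position; "eef_rot": TCP orientation; "wrist_force": force on the tool from outside, world axes, zero at the start; "ft_torque": the same for the moment, N m; "grip_width": finger opening in m.
Only numpy, scipy, OpenCV 4.12 (cv2) and the standard library are available. Lean on these libraries where they do the work, as an engineer would, in place of code of your own. Each camera call takes 0.05 s, during which the arm holds its last target. There are 200 camera calls.

## Working session

There is one attempt and no reset: what is moved stays moved. The work goes in short steps, Python scripts to look and compute and a tool call to move; the robot and the scene stay as the last step left them, time stands still between calls to the robot, and variables do not carry over. Pictures are saved under pics/ and viewed, about 8 in all and at most 12, crops included, and the job is handed in when it is done.

Besides the shell and the picture viewer there is one more tool, called as a command line: name --pt "numbers of a row" for each row, then --argument value for the rest. arm_command: Moves the arm, as the interface text tells. Its arguments: {"type":"object","properties":{"plan":{"type":"array"},"jaw":{"type":"number"},"force":{"type":"number"}},"required":["plan"]}

```bash
ls; mkdir -p pics
python3 - <<'E'
from cell import *
import cv2
print(observe())
for n in("side","top"):
    cv2.imwrite(f"pics/{n}0.png",read_camera(n)); c=calibration(n); print(n,c)
a=cv2.imread("pics/side0.png");b=cv2.imread("pics/top0.png")
cv2.imwrite("pics/top0b.png",cv2.resize(b,(768,576)))
E
```

```text
pics
{'time_s': 0.0, 'joint_pos': array([9.83427635e-01, 3.13992025e-01, 4.49254911e-02, 1.30363551e+00,
       2.20397376e-06, 1.43121215e+00]), 'joint_vel': array([-3.19430826e-04,  4.68585538e-05, -7.85978001e-04, -9.04041374e-04,
       -8.76671410e-04,  3.12266761e-04]), 'joint_torque': array([-1.33850644e-03, -4.80631614e+01,  2.98532706e+01,  1.94873207e-02,
       -3.25799529e-04, -7.95342032e-06]), 'ee_pos': array([0.24864808, 0.51784541, 0.2303918 ]), 'eef_rot': array([-3.13970578e+00, -2.67327069e-04,  2.69380788e+00]), 'wrist_force': array([ 0.01876235, -0.32003214, -0.44298256]), 'ft_torque': array([-0.01226926, -0.03247384,  0.01094416]), 'grip_width': 0.0854268758679715}
side {'camera_matrix': array([[423.29602784,   0.        , 263.59238505],
       [  0.        , 423.29602784, 188.39735008],
       [  0.        ,   0.        ,   1.        ]]), 'eye': array([ 1.46544167, -0.21996569,  1.19372196]), 'orientation': array([-2.39929034e+00,  5.95756505e-05,  1.36817668e+00])}
top {'camera_matrix': array([[466.23784044,   0.        , 262.86580531],
       [  0.        , 466.23784044, 190.33817715],
       [  0.        ,   0.        ,   1.        ]]), 'eye': array([ 0.27631576, -0.00615638,  1.7944648 ]), 'orientation': array([-2.99151226, -0.01086734, -1.58714432])}
```

View pics/top0b.png

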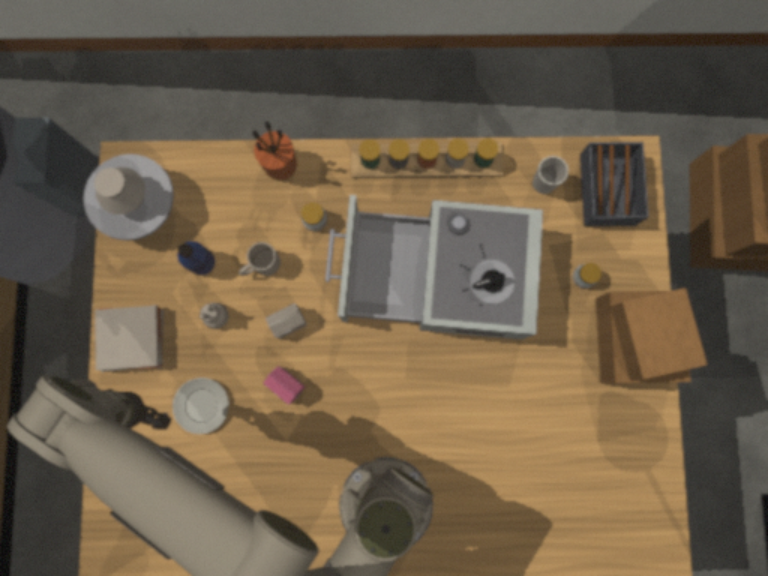

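View pics/side0.png

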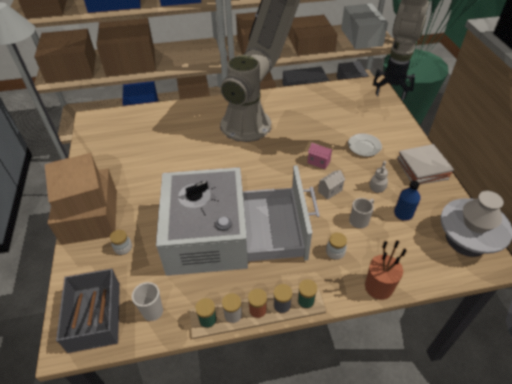

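The top view (768 px scale) shows three off-white pieces: the mug at (262,260), the rabbit at (214,315) and a gabled block at (286,321). The pink look-alike is at (285,385). The gabled off-white block fits the house (side view (332,184)). I'll confirm it in an enlarged crop with the cabinet details.

```bash
cat > h.py <<'E'
import numpy as np,cv2
from cell import *
from scipy.spatial.transform import Rotation as Ro
def cam(n):
    c=calibration(n); return c["camera_matrix"],np.array(c["eye"]),Ro.from_euler("xyz",c["orientation"]).as_matrix()
def proj(n,P,c=None):
    K,e,R=c or cam(n); q=(np.atleast_2d(P)-e)@R@K.T; return q[:,:2]/q[:,2:]
def ray(n,uv,c=None):
    K,e,R=c or cam(n); d=R@np.linalg.inv(K)@[uv[0],uv[1],1]; return e,d/np.linalg.norm(d)
def plane(n,uv,z,c=None):
    e,d=ray(n,uv,c); return e+d*(z-e[2])/d[2]
def tri(u1,u2,a="top",b="side"):
    e1,d1=ray(a,u1);e2,d2=ray(b,u2)
    s=np.linalg.lstsq(np.c_[d1,-d2],e2-e1,rcond=None)[0]
    p,q=e1+s[0]*d1,e2+s[1]*d2; return (p+q)/2,np.linalg.norm(p-q)
def crop(img,x,y,w,h,s): return cv2.resize(img[y:y+h,x:x+w],None,fx=s,fy=s,interpolation=cv2.INTER_CUBIC)
E
python3 - <<'E'
from h import *
t=cv2.imread("pics/top0.png");s=cv2.imread("pics/side0.png")
A=crop(t,165,190,50,50,6);B=crop(s,307,159,50,50,6)
C=crop(t,215,125,150,100,5)
D=crop(s,150,150,170,130,4)
m=np.zeros((600,800,3),np.uint8); m[:300,:300]=A;m[300:,:300]=B
m[:300,300:750]=cv2.resize(C,(450,300)); m[300:,300:692]=cv2.resize(D,(392,300))
cv2.imwrite("pics/m1.png",m)
E
```

```text
(no output)
```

View pics/m1.png

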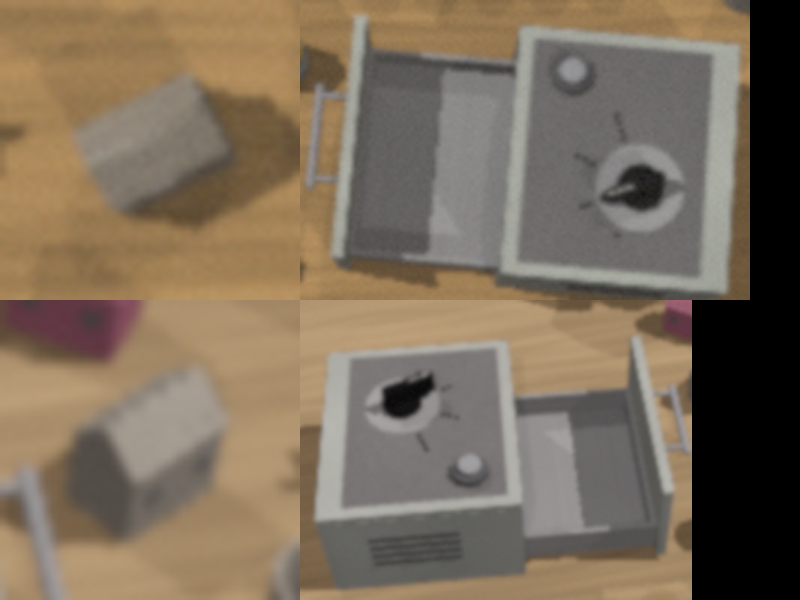

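The crop confirms the off-white gabled house, with the pink one being the look-alike. The selector nose points at about the two-dot mark and the drawer is open. Next I'll compute positions.

Run:
```python
from h import *
np.set_printoptions(precision=4,suppress=True)
A=lambda x,y:(165+x/6,190+y/6); B=lambda x,y:(307+x/6,159+(y-300)/6)
C=lambda x,y:(215+(x-300)/3,125+y/3); D=lambda x,y:(150+(x-300)*170/392,150+(y-300)*130/300)
print("base corners side z0",[plane("side",B(*p),0) for p in [(130,537),(222,465),(75,480)]])
print("ridge side z.086",[plane("side",B(*p),.086) for p in [(97,422),(197,368)]])
r=[plane("top",A(*p),.06)[:2] for p in [(77,130),(190,75),(230,155),(125,212)]]
print("eaves top",r,"mean",np.mean(r,0),[np.linalg.norm(r[i]-r[i-1]) for i in range(4)])
print("side eaves .06",[plane("side",B(*p),.06) for p in [(128,480),(226,410),(72,440)]])
c=[plane("top",C(*p),.17)[:2] for p in [(520,28),(740,43),(727,290),(500,278)]]
print("cab",c,np.mean(c,0),[np.linalg.norm(c[i]-c[i-1]) for i in range(4)])
c2=[plane("side",D(*p),.17)[:2] for p in [(507,342),(330,354),(317,520),(523,503)]]
print("cab side",c2,np.mean(c2,0),[np.linalg.norm(c2[i]-c2[i-1]) for i in range(4)])
print("button",plane("top",C(573,70),.185),plane("side",D(470,464),.185),tri(C(573,70),D(470,464)))
print("nose",plane("top",C(607,197),.21),"side",plane("side",D(433,378),.21))
print("panel top",[plane("top",C(*p),.163) for p in [(361,17),(342,262)]],[plane("side",D(*p),.163) for p in [(636,338),(668,492)]])
```

```text
base corners side z0 [array([0.4921, 0.2287, 0.    ]), array([0.4453, 0.305 , 0.    ]), array([0.4389, 0.209 , 0.    ])]
ridge side z.086 [array([0.4699, 0.2048, 0.086 ]), array([0.4381, 0.2787, 0.086 ])]
eaves top [array([0.4625, 0.2891]), array([0.4959, 0.2192]), array([0.4455, 0.1941]), array([0.4111, 0.2589])] mean [0.4537 0.2403] [np.float64(0.0596551903617358), np.float64(0.07751829691657117), np.float64(0.05631332672242336), np.float64(0.07336573868912655)]
side eaves .06 [array([0.4969, 0.2188, 0.06  ]), array([0.4527, 0.2962, 0.06  ]), array([0.4581, 0.1952, 0.06  ])]
cab [array([ 0.7237, -0.1226]), array([ 0.7017, -0.3857]), array([ 0.406 , -0.3563]), array([ 0.4241, -0.0919])] [ 0.5639 -0.2391] [np.float64(0.3011570263977292), np.float64(0.2640187754838), np.float64(0.2971200048659902), np.float64(0.2649563271320432)]
cab side [array([ 0.437 , -0.0922]), array([ 0.4093, -0.3514]), array([ 0.7042, -0.3804]), array([ 0.7308, -0.1202])] [ 0.5703 -0.236 ] [np.float64(0.2951240685903056), np.float64(0.2606367063611553), np.float64(0.29637042200239483), np.float64(0.2616149130928184)]
button [ 0.6677 -0.1829  0.185 ] [ 0.6659 -0.1787  0.185 ] (array([ 0.6673, -0.1807,  0.1873]), np.float64(0.0039216954689408655))
nose [ 0.5117 -0.2147  0.21  ] side [ 0.5262 -0.2089  0.21  ]
panel top [array([0.7418, 0.0678, 0.163 ]), array([0.4464, 0.0923, 0.163 ])] [array([0.4606, 0.1002, 0.163 ]), array([0.7465, 0.0691, 0.163 ])]
```

```bash
cat >> h.py <<'E'
np.set_printoptions(precision=4,suppress=True)
def wrap(a,p=2*np.pi): return (a+p/2)%p-p/2
def plan(xyz,yaw,vmax=4.,rmax=.14,start=None):
    """rows (cm, rad) from measured pose (tool taken as pointing down) to target"""
    o=observe(); p,y=(o["ee_pos"],o["eef_rot"][2]) if start is None else start
    d=(np.array(xyz)-p)*100; t=-wrap(yaw-y)
    n=int(np.ceil(max(np.linalg.norm(d)/vmax,abs(t)/rmax,1)/5)*5); out=[]
    for i in range(n):
        a=y-t*i/n; c,s=np.cos(a),np.sin(a); w=d/n
        out.append([round(float(v),2) for v in (c*w[0]+s*w[1], s*w[0]-c*w[1], -w[2])]+[round(t/n,3)])
    for i in range(0,n,5): print(out[i:i+5])
    return np.array(xyz),yaw
E
python3 - <<'E'
from h import *
plan([.454,.241,.23],2.04)
print("jug",plane("top",(262/1.5,260/1.5),.085),"jarA",plane("top",(313/1.5,213/1.5),.075))
E
```

```text
[[-3.05, -1.61, 0.0, np.float64(0.065)], [-3.15, -1.4, 0.0, np.float64(0.065)], [-3.23, -1.2, 0.0, np.float64(0.065)], [-3.3, -0.98, 0.0, np.float64(0.065)], [-3.36, -0.76, 0.0, np.float64(0.065)]]
[[-3.4, -0.54, 0.0, np.float64(0.065)], [-3.43, -0.32, 0.0, np.float64(0.065)], [-3.45, -0.09, 0.0, np.float64(0.065)], [-3.44, 0.13, 0.0, np.float64(0.065)], [-3.43, 0.36, 0.0, np.float64(0.065)]]
jug [0.6033 0.2982 0.085 ] jarA [0.724 0.173 0.075]
```

arm_command --pt "-3.05 -1.6 0 0.065" --pt "-3.15 -1.4 0 0.065" --pt "-3.2 -1.2 0 0.065" --pt "-3.3 -1.0 0 0.065" --pt "-3.35 -0.75 0 0.065" --jaw 0

```text
time_s: 0.6
ee_pos: [0.3517, 0.3789, 0.2309]
eef_rot: [-3.141, -0.0, 2.366]
wrist_force: [-0.0, 0.7, -0.1]
grip_width: 0.0854
```

arm_command --pt "-3.4 -0.55 0 0.065" --pt "-3.4 -0.3 0 0.065" --pt "-3.45 -0.1 0 0.065" --pt "-3.4 0.1 0 0.065" --pt "-3.4 0.35 0 0.065"

```text
time_s: 1.1
ee_pos: [0.4539, 0.2415, 0.231]
eef_rot: [-3.141, -0.0, 2.041]
wrist_force: [0.1, 0.6, -0.3]
grip_width: 0.0852
```

Run:
```python
from h import *
o=observe();c=cam("wrist");im=read_camera("wrist");cv2.imwrite("pics/w1.png",im)
print(o["ee_pos"],o["eef_rot"],o["time_s"],c)
print(proj("wrist",[[.454,.241,.06],[.454,.241,0]],c))
```

```text
[0.4539 0.2415 0.231 ] [-3.141  -0.0002  2.0411] 1.1 (array([[267.2217,   0.    , 257.4985],
       [  0.    , 267.2217, 193.245 ],
       [  0.    ,   0.    ,   1.    ]]), array([0.4211, 0.307 , 0.373 ]), array([[ 0.8916,  0.4341,  0.1287],
       [ 0.4527, -0.854 , -0.2562],
       [-0.0013,  0.2868, -0.958 ]]))
[[257.3409 177.3135]
 [257.4184 167.5844]]
```

View pics/w1.png

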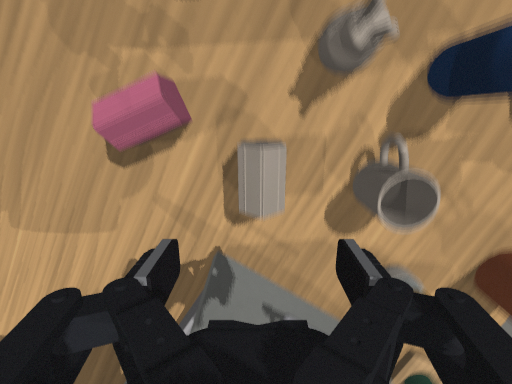

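The wrist view shows the house directly ahead: eave corners near (239,142), (286,143), (284,215) and (239,214), ridge from (262,141) to (261,218). The jaws are almost aligned with it.

Run:
```python
from h import *
c=cam("wrist")
r=np.array([plane("",p,.06,c)[:2] for p in [(238.5,142),(286,143),(284,215),(239.5,214)]])
print(r,r.mean(0),[np.linalg.norm(r[i]-r[i-1]) for i in range(4)])
d=[r[0]-r[3],r[1]-r[2]];print([np.arctan2(v[1],v[0]) for v in d])
g=[plane("",p,.086,c)[:2] for p in [(262,141),(261,218)]];print(g,np.mean(g,0),np.arctan2(*(g[0]-g[1])[::-1]))
m=r.mean(0); plan([*m,.05],2.04)
```

```text
[[0.4193 0.265 ]
 [0.4689 0.2886]
 [0.509  0.2089]
 [0.4585 0.1852]] [0.4639 0.2369] [np.float64(0.0890027698927622), np.float64(0.05491696375292547), np.float64(0.08919401998473754), np.float64(0.05575548785350722)]
[np.float64(2.0278474724769557), np.float64(2.037216746362505)]
[array([0.4415, 0.2804]), array([0.48  , 0.2017])] [0.4607 0.241 ] 2.0261130671996925
[[-0.08, 0.11, 3.62, np.float64(-0.001)], [-0.08, 0.11, 3.62, np.float64(-0.001)], [-0.08, 0.11, 3.62, np.float64(-0.001)], [-0.08, 0.11, 3.62, np.float64(-0.001)], [-0.08, 0.11, 3.62, np.float64(-0.001)]]
```

arm_command --pt "-0.1 0.2 3.0 0" --pt "-0.1 0.2 3.0 0" --pt "0 0.2 3.0 0.005" --pt "0 0 3.0 0" --pt "0 0 2.0 0"

```text
time_s: 1.65
ee_pos: [0.4583, 0.2433, 0.0888]
eef_rot: [-3.138, -0.001, 2.039]
wrist_force: [0.3, -0.4, 0.4]
grip_width: 0.0856
```

Run:
```python
from h import *
o=observe();print(o["ee_pos"],o["wrist_force"]);im=read_camera("wrist");cv2.imwrite("pics/w2.png",im)
```

```text
[0.4583 0.2433 0.0888] [ 0.3096 -0.4261  0.3923]
```

View pics/w2.png

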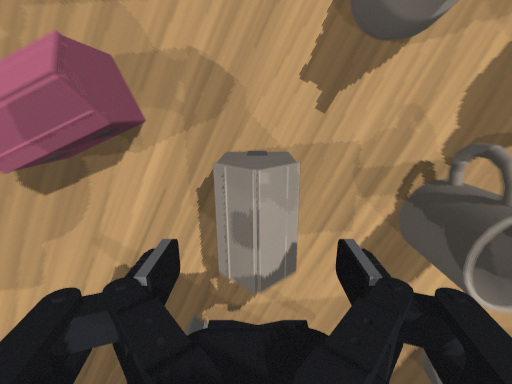

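The house is centred between the jaws (ridge at column 257). I'll check clearance to the pink one before descending.

Run:
```python
from h import *
for z in (0,.06): 
  p=plane("wrist",(144,122),z); q=p[:2]-observe()["ee_pos"][:2]; a=2.04
  print(z,p,"tool x,y",q@[np.cos(a),np.sin(a)],q@[np.sin(a),-np.cos(a)])
```

```text
0 [0.3424 0.2594 0.    ] tool x,y 0.06656317558033949 -0.09431904861394637
0.06 [0.3641 0.2724 0.06  ] tool x,y 0.06829568371663339 -0.0691253423145403
```

Clear: the nearest corner is at tool (68,-69) mm or farther, and the fingers reach (±11,±57). Descend and close.

arm_command --pt "0 0 2.5 0" --pt "0 0 2.5 0" --pt "0 0 1.5 0" --pt "0 0 0.4 0" --pt "0 0 0 0"

```text
time_s: 2.2
ee_pos: [0.4595, 0.2437, 0.0222]
eef_rot: [-3.141, -0.0, 2.039]
wrist_force: [-0.0, 0.6, 0.5]
grip_width: 0.0856
```

arm_command --pt "0 0 0 0" --pt "0 0 0 0" --pt "0 0 0 0" --pt "0 0 0 0" --pt "0 0 0 0" --jaw 1 --force 35

```text
time_s: 2.7
ee_pos: [0.4603, 0.2439, 0.0237]
eef_rot: [3.14, 0.0, 2.039]
wrist_force: [-1.7, -0.9, 5.0]
grip_width: 0.0556
```

arm_command --pt "0 0 0 0" --pt "0 0 0 0" --pt "0 0 0 0" --pt "0 0 -0.5 0" --pt "0 0 -1 0"

```text
time_s: 3.2
ee_pos: [0.4592, 0.2436, 0.0375]
eef_rot: [-3.14, -0.0, 2.039]
wrist_force: [-0.0, -0.2, -2.3]
grip_width: 0.0562
```

arm_command --pt "0 0 -2 0" --pt "0 0 -3 0" --pt "0 0 -3 0" --pt "0 0 -3 0" --pt "0 0 -3 0"

```text
time_s: 3.7
ee_pos: [0.4596, 0.2437, 0.1793]
eef_rot: [3.141, -0.0, 2.039]
wrist_force: [1.6, 0.8, -2.3]
grip_width: 0.0561
```

arm_command --pt "0 0 -3 0" --pt "0 0 -3 0" --pt "0 0 -2 0" --pt "0 0 -1 0" --pt "0 0 0 0"

```text
time_s: 4.2
ee_pos: [0.4604, 0.2439, 0.269]
eef_rot: [3.138, 0.0, 2.039]
wrist_force: [1.1, 0.0, -3.0]
grip_width: 0.0559
```

Run:
```python
from h import *
o=observe();print(o["ee_pos"],o["grip_width"])
plan([.587,-.018,.27],1.477,vmax=3)
t=read_camera("top");cv2.imwrite("pics/t2.png",crop(t,215,125,150,110,5))
```

```text
[0.4604 0.2439 0.269 ] 0.055901435442101854
[[-2.91, -0.05, -0.01, np.float64(0.056)], [-2.91, 0.11, -0.01, np.float64(0.056)], [-2.9, 0.27, -0.01, np.float64(0.056)], [-2.88, 0.44, -0.01, np.float64(0.056)], [-2.85, 0.6, -0.01, np.float64(0.056)]]
[[-2.81, 0.76, -0.01, np.float64(0.056)], [-2.76, 0.91, -0.01, np.float64(0.056)], [-2.71, 1.07, -0.01, np.float64(0.056)], [-2.64, 1.22, -0.01, np.float64(0.056)], [-2.57, 1.36, -0.01, np.float64(0.056)]]
```

View pics/t2.png

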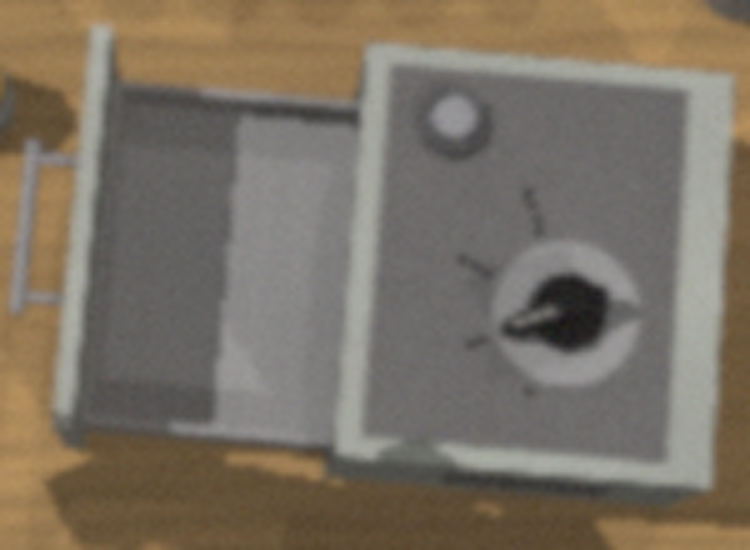

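The crop shows the drawer open with the panel's top edge at columns 58–115, the handle bar from (32,145) to (17,310), the cabinet front edge from (368,45) to (335,465), the button at (455,118) and the knob nose at (508,330). The nose sits by the two-dot row.

Run:
```python
from h import *
T=lambda x,y:(215+x/5,125+y/5)
f=[plane("top",T(*p),.17) for p in [(368,45),(335,465)]]
pi=[plane("top",T(*p),.163) for p in [(113,27),(80,430)]]
po=[plane("top",T(*p),.163) for p in [(92,27),(56,415)]]
b=[plane("top",T(*p),.135) for p in [(32,145),(17,310)]]
k=plane("top",T(455,116),.185)
for n,v in dict(front=f,pin=pi,pout=po,bar=b).items(): d=v[0]-v[1];print(n,v,np.mean(v,0),"ang",np.arctan2(d[1],d[0]),np.linalg.norm(d))
print(k)
```

```text
front [array([ 0.7249, -0.1236,  0.17  ]), array([ 0.4229, -0.0931,  0.17  ])] [ 0.5739 -0.1083  0.17  ] ang -0.10070439190790885 0.3035349238168991
pin [array([0.7427, 0.0596, 0.163 ]), array([0.451 , 0.0852, 0.163 ])] [0.5968 0.0724 0.163 ] ang -0.08746199010831424 0.2928506462857424
pout [array([0.7429, 0.0748, 0.163 ]), array([0.4618, 0.102 , 0.163 ])] [0.6024 0.0884 0.163 ] ang -0.09661059737096402 0.28239524810513233
bar [array([0.6629, 0.1204, 0.135 ]), array([0.5414, 0.1316, 0.135 ])] [0.6022 0.126  0.135 ] ang -0.09165094712724768 0.121954571878848
[ 0.6681 -0.1829  0.185 ]
```

arm_command --pt "-2.9 -0.05 0 0.056" --pt "-2.9 0.1 0 0.056" --pt "-2.9 0.25 0 0.056" --pt "-2.9 0.45 0 0.056" --pt "-2.85 0.6 0 0.056"

```text
time_s: 4.75
ee_pos: [0.5224, 0.1115, 0.2654]
eef_rot: [-3.138, -0.001, 1.757]
wrist_force: [0.4, -0.2, -2.2]
grip_width: 0.0558
```

arm_command --pt "-2.8 0.75 0 0.056" --pt "-2.75 0.9 0 0.056" --pt "-2.7 1.05 0 0.056" --pt "-2.6 1.2 0 0.056" --pt "-2.5 1.35 0 0.056"

```text
time_s: 5.25
ee_pos: [0.5853, -0.018, 0.2652]
eef_rot: [-3.138, -0.0, 1.476]
wrist_force: [-0.0, 0.4, -2.1]
grip_width: 0.0559
```

Run:
```python
from h import *
o=observe();print(o["ee_pos"],o["eef_rot"],o["grip_width"])
plan([.587,-.018,.07],1.476)
s=read_camera("side");cv2.imwrite("pics/s3.png",crop(s,140,120,200,150,4))
```

```text
[ 0.5853 -0.018   0.2652] [-3.1382 -0.0004  1.4763] 0.05590360321295336
[[0.0, 0.03, 3.9, np.float64(0.0)], [0.0, 0.03, 3.9, np.float64(0.0)], [0.0, 0.03, 3.9, np.float64(0.0)], [0.0, 0.03, 3.9, np.float64(0.0)], [0.0, 0.03, 3.9, np.float64(0.0)]]
```

View pics/s3.png

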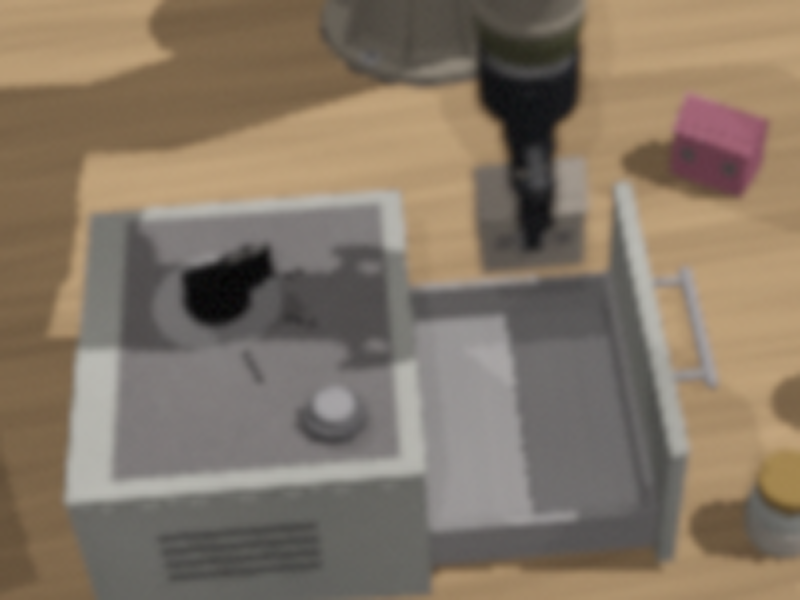

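The house hangs level in the gripper, above the open tray and clear of the panel. Lowering it now.

arm_command --pt "0 0 3 0" --pt "0 0 4 0" --pt "0 0 4 0" --pt "0 0 4 0" --pt "0 0 3 0"

```text
time_s: 5.8
ee_pos: [0.5829, -0.0164, 0.0828]
eef_rot: [-3.136, -0.001, 1.479]
wrist_force: [0.6, -0.6, -1.1]
grip_width: 0.056
```

arm_command --pt "0 0 1 0" --pt "0 0 0.8 0" --pt "0 0 0.5 0" --pt "0 0 0.2 0" --pt "0 0 0 0"

```text
time_s: 6.3
ee_pos: [0.5866, -0.0171, 0.0633]
eef_rot: [3.14, 0.0, 1.479]
wrist_force: [0.4, -0.2, -2.1]
grip_width: 0.0561
```

arm_command --pt "0 0 0.4 0" --pt "0 0 0.3 0" --pt "0 0 0.3 0" --pt "0 0 0.2 0" --pt "0 0 0 0"

```text
time_s: 6.8
ee_pos: [0.5854, -0.0169, 0.0499]
eef_rot: [-3.141, -0.0, 1.479]
wrist_force: [-0.3, 0.4, -3.0]
grip_width: 0.0557
```

arm_command --pt "0 0 0.2 0" --pt "0 0 0.1 0" --pt "0 0 0.1 0" --pt "0 0 0 0" --pt "0 0 0 0"

```text
time_s: 7.3
ee_pos: [0.5857, -0.017, 0.0463]
eef_rot: [-3.142, -0.0, 1.479]
wrist_force: [0.4, -0.1, -1.0]
grip_width: 0.0558
```

arm_command --pt "0 0 0.1 0" --pt "0 0 0.1 0" --pt "0 0 0 0" --pt "0 0 0 0" --pt "0 0 0 0"

```text
time_s: 7.8
ee_pos: [0.5859, -0.017, 0.0458]
eef_rot: [3.141, 0.0, 1.479]
wrist_force: [-3.4, 0.6, 6.8]
grip_width: 0.056
```

Contact: the force has gone from -2 N to +6.8 N, so the house is standing on the floor. I'll release gently and back straight up.

arm_command --pt "0 0 0 0" --pt "0 0 0 0" --pt "0 0 0 0" --pt "0 0 0 0" --pt "0 0 0 0" --jaw 0.1 --force 20

```text
time_s: 8.3
ee_pos: [0.5857, -0.017, 0.0441]
eef_rot: [-3.141, -0.0, 1.479]
wrist_force: [-0.5, 0.1, 0.7]
grip_width: 0.0769
```

arm_command --pt "0 0 0 0" --pt "0 0 -1 0" --pt "0 0 -2 0" --pt "0 0 -4 0" --pt "0 0 -4 0"

```text
time_s: 8.8
ee_pos: [0.585, -0.0169, 0.1555]
eef_rot: [-3.14, -0.0, 1.479]
wrist_force: [0.9, -0.6, -0.2]
grip_width: 0.0772
```

arm_command --pt "0 0 -4 0" --pt "0 0 -4 0" --pt "0 0 -3 0" --pt "0 0 -2 0" --pt "0 0 0 0"

```text
time_s: 9.3
ee_pos: [0.5872, -0.0172, 0.2888]
eef_rot: [3.134, 0.0, 1.479]
wrist_force: [0.1, 1.3, -0.1]
grip_width: 0.0768
```

Run:
```python
from h import *
o=observe();print(o["ee_pos"],o["eef_rot"],o["grip_width"],o["wrist_force"])
w=read_camera("wrist");s=read_camera("side")
m=np.zeros((384,800,3),np.uint8);m[:,:480]=w[:,16:496];m[:240,480:]=crop(s,230,140,80,60,4);cv2.imwrite("pics/m4.png",m)
t=([.609,.21,.25],1.476)
print("to above handle gap");plan(*t,vmax=4);
```

```text
[ 0.5872 -0.0172  0.2888] [3.1344 0.0004 1.4788] 0.0768129214077839 [ 0.1198  1.3369 -0.1259]
to above handle gap
[[2.28, 0.02, 0.35, np.float64(0.0)], [2.28, 0.02, 0.35, np.float64(0.0)], [2.28, 0.02, 0.35, np.float64(0.0)], [2.28, 0.02, 0.35, np.float64(0.0)], [2.28, 0.02, 0.35, np.float64(0.0)]]
[[2.28, 0.02, 0.35, np.float64(0.0)], [2.28, 0.02, 0.35, np.float64(0.0)], [2.28, 0.02, 0.35, np.float64(0.0)], [2.28, 0.02, 0.35, np.float64(0.0)], [2.28, 0.02, 0.35, np.float64(0.0)]]
```

View pics/m4.png

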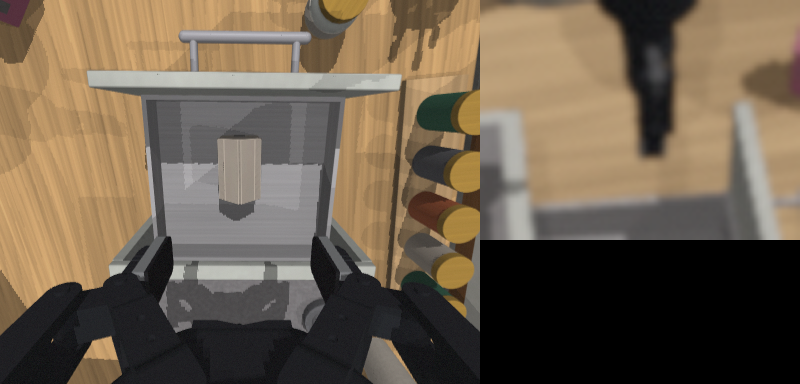

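Viewed 8 pictures so far. The wrist view shows the house upright and clear on the tray floor at (239,170), with the handle bar from (182,36) to (310,37). Next I'll go behind the bar with closed fingers.

arm_command --pt "3 0 0.3 0" --pt "4 0 0.4 0" --pt "4 0 0.5 0" --pt "4 0 0.6 0" --pt "3 0 0.6 0" --jaw 1

```text
time_s: 9.9
ee_pos: [0.6013, 0.1644, 0.258]
eef_rot: [-3.138, 0.0, 1.48]
wrist_force: [-0.3, -0.2, -0.4]
grip_width: 0.0035
```

Run:
```python
from h import *
o=observe();print(o["ee_pos"],o["eef_rot"],o["grip_width"])
plan([.608,.19,.112],1.476,vmax=4)
```

```text
[0.6013 0.1644 0.258 ] [-3.1384  0.0003  1.4799] 0.0034521372574529466
[[0.52, 0.09, 2.92, np.float64(0.001)], [0.52, 0.09, 2.92, np.float64(0.001)], [0.52, 0.09, 2.92, np.float64(0.001)], [0.52, 0.09, 2.92, np.float64(0.001)], [0.52, 0.09, 2.92, np.float64(0.001)]]
```

arm_command --pt "1.4 0.1 2.0 0" --pt "1.2 0.1 3.0 0" --pt "0 0.1 4.0 0" --pt "0 0 3.5 0" --pt "0 0 2.1 0"

```text
time_s: 10.4
ee_pos: [0.6043, 0.1876, 0.109]
eef_rot: [-3.134, 0.002, 1.479]
wrist_force: [-0.7, 0.6, 0.0]
grip_width: 0.0
```

arm_command --pt "-0.5 0 0 0" --pt "-0.8 0 0 0" --pt "-0.8 0 0 0" --pt "-0.6 0 0 0" --pt "-0.5 0 0 0"

```text
time_s: 10.9
ee_pos: [0.6055, 0.1551, 0.1158]
eef_rot: [3.139, -0.001, 1.478]
wrist_force: [0.4, -0.9, -0.8]
grip_width: -0.0001
```

arm_command --pt "-0.4 0 0 0" --pt "-0.3 0 0 0" --pt "-0.3 0 0 0" --pt "-0.3 0 0 0" --pt "-0.3 0 0 0"

```text
time_s: 11.4
ee_pos: [0.6033, 0.1404, 0.1144]
eef_rot: [3.141, -0.001, 1.479]
wrist_force: [0.3, 1.4, -0.7]
grip_width: 0.0001
```

arm_command --pt "-0.4 0 0 0" --pt "-0.5 0 0 0" --pt "-0.5 0 0 0" --pt "-0.5 0 0 0" --pt "-0.5 0 0 0"

```text
time_s: 11.9
ee_pos: [0.6008, 0.1157, 0.1143]
eef_rot: [-3.141, -0.0, 1.479]
wrist_force: [-0.9, 2.3, 1.1]
grip_width: 0.0002
```

arm_command --pt "-0.5 0 0 0" --pt "-0.5 0 0 0" --pt "-0.5 0 0 0" --pt "-0.5 0 0 0" --pt "-0.5 0 0 0"

```text
time_s: 12.4
ee_pos: [0.5985, 0.0909, 0.1142]
eef_rot: [-3.141, -0.0, 1.479]
wrist_force: [-1.4, 1.0, -0.6]
grip_width: 0.0001
```

arm_command --pt "-0.5 0 0 0" --pt "-0.5 0 0 0" --pt "-0.5 0 0 0" --pt "-0.5 0 0 0" --pt "-0.5 0 0 0"

```text
time_s: 12.9
ee_pos: [0.5963, 0.066, 0.1142]
eef_rot: [-3.141, -0.0, 1.479]
wrist_force: [-0.6, 1.5, -0.0]
grip_width: 0.0001
```

arm_command --pt "-0.5 0 0 0" --pt "-0.5 0 0 0" --pt "-0.5 0 0 0" --pt "-0.5 0 0 0" --pt "-0.5 0 0 0"

```text
time_s: 13.4
ee_pos: [0.5941, 0.0411, 0.1143]
eef_rot: [3.142, -0.0, 1.479]
wrist_force: [-0.5, 2.5, 0.1]
grip_width: 0.0003
```

arm_command --pt "-0.5 0 0 0" --pt "-0.5 0 0 0" --pt "-0.5 0 0 0" --pt "-0.5 0 0 0" --pt "-0.5 0 0 0"

```text
time_s: 13.9
ee_pos: [0.5918, 0.0162, 0.1143]
eef_rot: [3.141, -0.0, 1.479]
wrist_force: [-1.2, 2.3, -1.1]
grip_width: -0.0003
```

arm_command --pt "-0.5 0 0 0" --pt "-0.5 0 0 0" --pt "-0.5 0 0 0" --pt "-0.4 0 0 0" --pt "-0.4 0 0 0"

```text
time_s: 14.4
ee_pos: [0.5897, -0.0067, 0.1143]
eef_rot: [-3.142, -0.0, 1.479]
wrist_force: [-1.6, 1.9, 0.4]
grip_width: 0.0003
```

arm_command --pt "-0.4 0 0 0" --pt "-0.4 0 0 0" --pt "-0.4 0 0 0" --pt "-0.3 0 0 0" --pt "-0.3 0 0 0"

```text
time_s: 14.9
ee_pos: [0.5881, -0.0245, 0.1143]
eef_rot: [3.142, -0.0, 1.479]
wrist_force: [-1.6, 2.3, 0.5]
grip_width: 0.0
```

arm_command --pt "-0.2 0 0 0" --pt "-0.2 0 0 0" --pt "-0.2 0 0 0" --pt "-0.2 0 0 0" --pt "-0.2 0 0 0"

```text
time_s: 15.4
ee_pos: [0.5871, -0.0343, 0.1143]
eef_rot: [-3.142, -0.0, 1.479]
wrist_force: [-0.7, 1.7, 1.4]
grip_width: -0.0
```

arm_command --pt "-0.2 0 0 0" --pt "-0.2 0 0 0" --pt "-0.1 0 0 0" --pt "-0.1 0 0 0" --pt "0 0 0 0"

```text
time_s: 15.9
ee_pos: [0.5867, -0.0403, 0.1143]
eef_rot: [3.141, -0.0, 1.479]
wrist_force: [-0.5, 1.7, 1.2]
grip_width: -0.0002
```

arm_command --pt "-0.1 0 0 0" --pt "-0.1 0 0 0" --pt "-0.1 0 0 0" --pt "-0.1 0 0 0" --pt "-0.1 0 0 0"

```text
time_s: 16.4
ee_pos: [0.5865, -0.0405, 0.1144]
eef_rot: [3.141, -0.009, 1.482]
wrist_force: [1.9, 19.1, 1.5]
grip_width: -0.0
```

arm_command --pt "-0.1 0 0 0" --pt "-0.1 0 0 0" --pt "-0.1 0 0 0" --pt "0 0 0 0" --pt "0 0 0 0"

```text
time_s: 16.9
ee_pos: [0.5865, -0.0406, 0.1144]
eef_rot: [3.141, -0.014, 1.485]
wrist_force: [1.7, 26.3, 2.2]
grip_width: -0.0002
```

The force rose sharply at y=-0.0405, which is the end stop, so the drawer is home. I'll back off, rise and look at the knob.

arm_command --pt "0.8 0 0 0" --pt "1.5 0 0 0" --pt "2 0 0 0" --pt "1 0 -1 0" --pt "0 0 -3 0"

```text
time_s: 17.4
ee_pos: [0.5889, 0.0061, 0.1524]
eef_rot: [-3.136, 0.0, 1.48]
wrist_force: [1.0, -0.2, -0.2]
grip_width: 0.0001
```

arm_command --pt "0 0 -4 0" --pt "0 0 -4 0" --pt "0 0 -4 0" --pt "0 0 -4 0" --pt "-2 0 -2 0"

```text
time_s: 17.9
ee_pos: [0.5898, -0.0143, 0.3395]
eef_rot: [3.135, 0.001, 1.481]
wrist_force: [0.7, -0.9, 0.8]
grip_width: 0.0002
```

Run:
```python
from h import *
o=observe();print(o["ee_pos"],o["eef_rot"],o["grip_width"])
plan([.529,-.24,.34],1.476,vmax=4.5)
```

```text
[ 0.5898 -0.0143  0.3395] [3.1349 0.0005 1.4812] 0.00016151507017640737
[[-2.3, -0.4, -0.0, np.float64(0.001)], [-2.3, -0.4, -0.0, np.float64(0.001)], [-2.3, -0.4, -0.0, np.float64(0.001)], [-2.3, -0.4, -0.0, np.float64(0.001)], [-2.3, -0.4, -0.0, np.float64(0.001)]]
[[-2.3, -0.4, -0.0, np.float64(0.001)], [-2.3, -0.4, -0.0, np.float64(0.001)], [-2.3, -0.4, -0.0, np.float64(0.001)], [-2.3, -0.39, -0.0, np.float64(0.001)], [-2.3, -0.39, -0.0, np.float64(0.001)]]
```

arm_command --pt "-3 -0.6 0 0" --pt "-4.5 -0.8 0 0" --pt "-4.5 -0.8 0 0" --pt "-4.5 -0.8 0 0" --pt "-4.5 -0.8 0 0"

```text
time_s: 18.4
ee_pos: [0.5311, -0.2228, 0.3354]
eef_rot: [3.14, 0.001, 1.479]
wrist_force: [1.3, -0.6, 0.9]
grip_width: -0.0005
```

arm_command --pt "-2 -0.2 0 0" --pt "0 0 0 0" --pt "0 0 0 0" --pt "0 0 0 0" --pt "0 0 0 0"

```text
time_s: 18.9
ee_pos: [0.5283, -0.2394, 0.3347]
eef_rot: [3.141, 0.0, 1.481]
wrist_force: [-0.3, -0.6, 1.0]
grip_width: 0.0001
```

Run:
```python
from h import *
o=observe();print(o["ee_pos"],o["eef_rot"]);c=cam("wrist");w=read_camera("wrist")
np.savez("w5.npz",K=c[0],e=c[1],R=c[2])
s=read_camera("side")
m=np.zeros((384,800,3),np.uint8);m[:,:512]=w;m[:240,512:800]=crop(s,215,165,96,80,3);cv2.imwrite("pics/m5.png",m)
print(proj("",[[.529,-.257,.17],[.514,-.209,.213],[.667,-.18,.187]],c))
```

```text
[ 0.5283 -0.2394  0.3347] [3.1412 0.0001 1.4806]
[[259.3109 192.4092]
 [240.2702 159.8708]
 [385.0048 114.8536]]
```

View pics/m5.png

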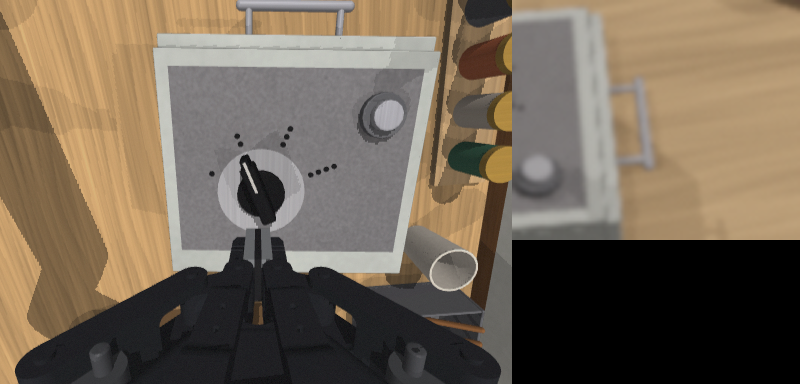

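The wrist view confirms the drawer is flush. The nose is at (246,157) by the two-dot row (238,140), the hub centre near (261,193), the three-dot row at (287,136) and the button at (389,115).

Run:
```python
from h import *
z=np.load("w5.npz");c=(z["K"],z["e"],z["R"])
A=plane("",(261,194),.181,c);N=plane("",(246,157),.213,c);T=plane("",(268,221),.213,c);B=plane("",(389,115),.186,c)
print("hub",A,"nose",N,"tail",T,"btn",B)
d=N-T;print("bar len",np.linalg.norm(d),"cab angle",1.476-np.arctan2(d[1],d[0]))
# axis on bar: 50 mm behind nose
ax=N-d/np.linalg.norm(d)*.05;print("axis",ax)
f=np.array([np.cos(1.476),np.sin(1.476)]);l=np.array([np.sin(1.476),-np.cos(1.476)])
a=(A[:2]+ax[:2])/2
for lat in (-.060,-.015): print(lat,a+.04*f+lat*l)
plan([*(a+.04*f-.060*l),.25],1.476)
```

```text
hub [ 0.531  -0.2558  0.181 ] nose [ 0.52   -0.2067  0.213 ] tail [ 0.5362 -0.2767  0.213 ] btn [ 0.6716 -0.1806  0.186 ]
bar len 0.07188761949845582 cab angle -0.323148507070385
axis [ 0.5313 -0.2554  0.213 ]
-0.06 [ 0.4752 -0.2101]
-0.015 [ 0.52   -0.2144]
[[0.49, -1.11, 1.69, np.float64(0.001)], [0.49, -1.11, 1.69, np.float64(0.001)], [0.49, -1.11, 1.69, np.float64(0.001)], [0.49, -1.11, 1.69, np.float64(0.001)], [0.49, -1.11, 1.69, np.float64(0.001)]]
```

arm_command --pt "0.5 -1.1 1 0" --pt "0.5 -1.1 2 0" --pt "0.5 -1.1 2 0" --pt "0.5 -1.1 1.5 0" --pt "0.5 -1.1 1.5 0"

```text
time_s: 19.5
ee_pos: [0.4751, -0.2096, 0.2536]
eef_rot: [-3.142, -0.0, 1.48]
wrist_force: [0.7, 0.5, 0.2]
grip_width: 0.0003
```

arm_command --pt "0 0 2 0" --pt "0 0 2 0" --pt "0 0 1.5 0" --pt "0 0 0.7 0" --pt "0 0 0 0"

```text
time_s: 20.0
ee_pos: [0.4751, -0.2099, 0.1915]
eef_rot: [-3.14, -0.001, 1.48]
wrist_force: [-0.2, -0.2, 0.0]
grip_width: 0.0001
```

Now push towards +tool y: 4.5 cm in all.

arm_command --pt "0 0.5 0 0" --pt "0 0.5 0 0" --pt "0 0.4 0 0" --pt "0 0.4 0 0" --pt "0 0.3 0 0"

```text
time_s: 20.5
ee_pos: [0.497, -0.2128, 0.1925]
eef_rot: [3.141, 0.0, 1.479]
wrist_force: [0.4, -0.4, -0.8]
grip_width: -0.0003
```

arm_command --pt "0 0.3 0 0" --pt "0 0.3 0 0" --pt "0 0.3 0 0" --pt "0 0.3 0 0" --pt "0 0.3 0 0"

```text
time_s: 21.0
ee_pos: [0.5093, -0.212, 0.1916]
eef_rot: [-3.137, -0.003, 1.479]
wrist_force: [-3.7, 3.8, 0.2]
grip_width: 0.0
```

arm_command --pt "0 0.3 0 0" --pt "0 0.2 0 0" --pt "0 0.2 0 0" --pt "0 0.2 0 0" --pt "0 0 0 0"

```text
time_s: 21.5
ee_pos: [0.5208, -0.2151, 0.1924]
eef_rot: [3.141, 0.0, 1.479]
wrist_force: [0.9, 1.1, -0.4]
grip_width: -0.0001
```

The resisting force has dropped off, so the knob seems to have snapped over. I'll back off, rise and look.

arm_command --pt "0 -0.5 0 0" --pt "0 -1 0 0" --pt "0 -1 -1 0" --pt "0 0 -3 0" --pt "0 0 -4 0"

```text
time_s: 22.0
ee_pos: [0.4931, -0.2117, 0.2723]
eef_rot: [-3.138, -0.002, 1.478]
wrist_force: [1.0, -0.3, -0.1]
grip_width: -0.0001
```

arm_command --pt "0 0 -3 0" --pt "0 1 -2 0" --pt "0 2 -1 0" --pt "0 2 0 0" --pt "0 0 0 0"

```text
time_s: 22.5
ee_pos: [0.5461, -0.2174, 0.3329]
eef_rot: [3.14, 0.0, 1.479]
wrist_force: [0.1, -0.1, -0.4]
grip_width: 0.0
```

Run:
```python
from h import *
o=observe();print(o["ee_pos"],o["eef_rot"],o["time_s"]);w=read_camera("wrist")
cv2.imwrite("pics/w6.png",w)
plan([.668,-.181,.25],1.476)
```

```text
[ 0.5461 -0.2174  0.3329] [3.1401 0.0005 1.4792] 22.5
[[0.95, 2.39, 1.65, np.float64(0.001)], [0.95, 2.38, 1.65, np.float64(0.001)], [0.95, 2.38, 1.65, np.float64(0.001)], [0.95, 2.38, 1.65, np.float64(0.001)], [0.95, 2.38, 1.65, np.float64(0.001)]]
```

View pics/w6.png

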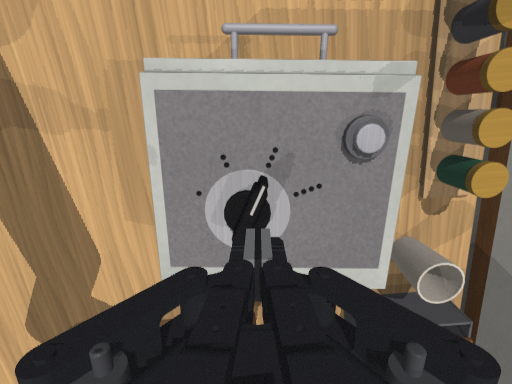

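The nose now points at the three-dot row (272,157), and the button is at (370,138). Next is the press.

Run:
```python
from h import *
for z in (.18,.188): print(plane("wrist",(370,138),z))
```

```text
[ 0.6707 -0.1809  0.18  ]
[ 0.6675 -0.1799  0.188 ]
```

arm_command --pt "0.95 2.4 1 0" --pt "0.95 2.4 2 0" --pt "0.95 2.4 2 0" --pt "0.95 2.4 2 0" --pt "0.95 2.4 1.5 0"

```text
time_s: 23.05
ee_pos: [0.668, -0.1805, 0.2464]
eef_rot: [-3.139, -0.0, 1.478]
wrist_force: [0.5, 0.4, 0.3]
grip_width: -0.0001
```

arm_command --pt "0 0 1.5 0" --pt "0 0 1.5 0" --pt "0 0 1 0" --pt "0 0 0.5 0" --pt "0 0 0 0"

```text
time_s: 23.55
ee_pos: [0.6681, -0.1809, 0.2021]
eef_rot: [-3.14, -0.0, 1.478]
wrist_force: [0.5, -0.4, -0.3]
grip_width: 0.0001
```

arm_command --pt "0 0 0.4 0" --pt "0 0 0.3 0" --pt "0 0 0.3 0" --pt "0 0 0.2 0" --pt "0 0 0 0"

```text
time_s: 24.05
ee_pos: [0.6692, -0.181, 0.1905]
eef_rot: [3.141, 0.0, 1.479]
wrist_force: [0.0, -1.1, 1.7]
grip_width: 0.0003
```

arm_command --pt "0 0 0.2 0" --pt "0 0 0.1 0" --pt "0 0 0.1 0" --pt "0 0 0 0" --pt "0 0 0 0"

```text
time_s: 24.55
ee_pos: [0.6692, -0.181, 0.1867]
eef_rot: [3.141, 0.0, 1.479]
wrist_force: [-0.8, -0.2, 4.3]
grip_width: -0.0001
```

arm_command --pt "0 0 0.1 0" --pt "0 0 0.1 0" --pt "0 0 0.1 0" --pt "0 0 0 0" --pt "0 0 0 0"

```text
time_s: 25.05
ee_pos: [0.6692, -0.181, 0.1859]
eef_rot: [3.139, 0.001, 1.479]
wrist_force: [-4.2, -0.3, 13.6]
grip_width: 0.0002
```

arm_command --pt "0 0 0.1 0" --pt "0 0 0 0" --pt "0 0 0 0" --pt "0 0 0 0" --pt "0 0 0 0"

```text
time_s: 25.55
ee_pos: [0.6693, -0.181, 0.1859]
eef_rot: [3.138, 0.001, 1.479]
wrist_force: [-4.9, 1.0, 17.1]
grip_width: -0.0003
```

arm_command --pt "0 0 -0.5 0" --pt "0 0 -1 0" --pt "0 0 -2 0" --pt "0 0 -3 0" --pt "0 0 -4 0"

```text
time_s: 26.05
ee_pos: [0.6679, -0.1802, 0.2855]
eef_rot: [-3.136, -0.002, 1.479]
wrist_force: [1.0, 0.4, -0.8]
grip_width: -0.0001
```

arm_command --pt "0 -2 -3 0" --pt "-1 -4 -2 0" --pt "-1 -4 0 0" --pt "0 -3 0 0" --pt "0 0 0 0"

```text
time_s: 26.55
ee_pos: [0.5341, -0.188, 0.3379]
eef_rot: [-3.139, -0.001, 1.477]
wrist_force: [0.2, 0.2, -0.4]
grip_width: 0.0003
```

Run:
```python
from h import *
o=observe();print(o["ee_pos"],o["wrist_force"],o["time_s"])
w=read_camera("wrist");s=read_camera("side")
m=np.zeros((600,800,3),np.uint8);m[:300,:400]=cv2.resize(w,(400,300));m[:300,400:]=cv2.resize(s,(400,300))
m[300:,:400]=crop(s,145,150,133,100,3)[:300,:399].copy() if 0 else cv2.resize(s[150:275,145:312],(400,300))
m[300:,400:]=cv2.resize(read_camera("top"),(400,300));cv2.imwrite("pics/m7.png",m)
```

```text
[ 0.5341 -0.188   0.3379] [ 0.1667  0.2372 -0.3502] 26.55
```

View pics/m7.png

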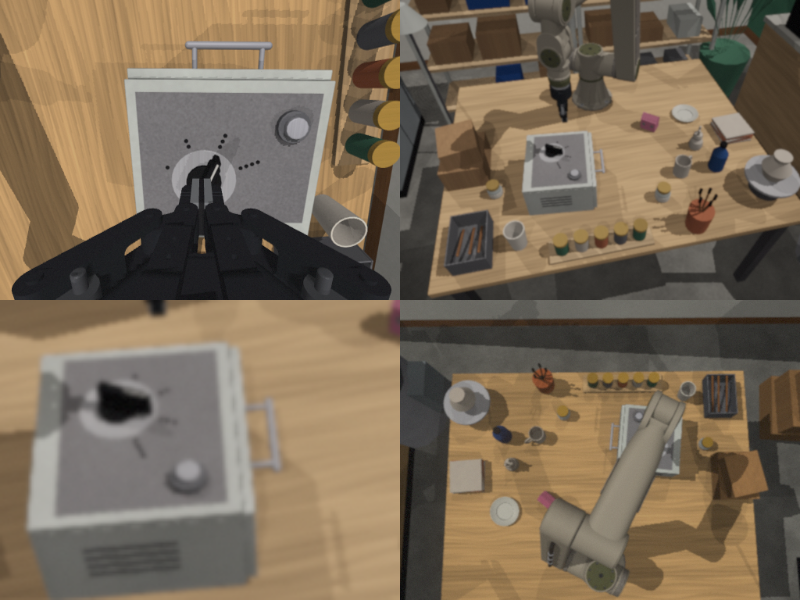

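The last views show the drawer flush, the selector at three dots, the button out again, the other pieces in place and the arm clear. Handing in.

```bash
python3 -c "
from cell import *
print(hand_in())"
```

```text
the job is handed in; nothing more can be done
None
```

I did the whole job in the order asked and handed it in at about 26.7 s, well under the 69 s limit. No verdict was reported.

1. **House:** I gripped it across the walls, set it down in the tray until it touched the floor, and released it. The wrist view showed it standing upright. It can't be seen with the drawer closed, so I didn't check it again after the push.
2. **Drawer:** I pushed it slowly on the handle bar with about 2 N. At the end stop the force rose to about 26 N and the drawer moved no further. Later views show the panel flush with the cabinet.
3. **Selector:** I pushed the nose from two dots and it snapped over. The wrist views show it pointing at the three-dot row.
4. **Start button:** I pressed until it stopped at about 17 N, against its 5 N spring, then let go. It looks fully out again in the last views.

In the last views the rabbit, jug, jars and tumbler, and the pink house, look to be where they were, judged by eye only. The arm is clear of everything.

No check failed. Small disagreements were the house's ridge measuring 88 mm in one wrist view against the true 80 mm, and cabinet and knob positions differing by 4–6 mm between cameras (one nose reading by 14 mm). None affected the job.

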